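# Put the tweezers away in the sliding-lid case

## Task

Put the tweezers away: slide the case's flush, handle-less lid fully open by pressing down on it, lay the tweezers on the floor of the compartment under it (lower them in, do not drop them), and slide the lid fully shut over them. Be gentle with the case and its lid: at no time may the fingers press on them with more than 25 N. Leave the loose timer and marker where they lie.

Things in the scene. Friction and masses are not known exactly. Their poses are not given: they have to be found in the camera images.
- case: instrument case, fixed: steel base plate 200 (x) x 330 (y) x 6 mm; on it, on 4 levelling screws, a grey tub 190 x 270 mm with a plain aluminium lid in its top. Origin: centre of the plate's underside, on the bench; z up. The screws vary: the tub stands up to 6 mm above or below its middle height and slopes up to 0.015 rad along y. This pose does not show that
- lid (a joint): how far the lid is slid open, m: 0 shut (covers the compartment), 0.11 fully open; grows as the lid moves along the case's +y. Plain plate 176 (x) x 128 (y) x 4 mm, no handle; shut, its -y end butts on the end wall, so only friction takes it along. It drags with 4.5 N and stays where left. Sprung: sinks 1 mm per 6 N, hard stop at 6 mm. Press with about 8 to 15 N
- lid_shut (a point): point at bench height under the centre of the shut lid (case frame x 0, y -64.5 mm). The lid's top is 48 mm above the bench at the middle screw setting, 40 to 56 mm in all: feel for it. The long side walls (6 mm thick, outer faces at x +-95 mm) rise 2 mm above the lid's top; the end walls are level with it
- lid_open (a point): point at bench height under the centre of the lid when fully open (case frame x 0, y +45.5 mm), 110 mm along the case's +y from lid_shut. The lid slides over a closed deck there. Screw studs at case x +-75, y +-148 mm end 40 mm above the bench
- compartment (a point): point at bench height under the middle of the opening that the fully open lid leaves (case frame x 0, y -74 mm); the opening is 178 (x) x 110 mm (y). Inside, the compartment spans case x -89 to 89, y -129 to -6 mm; its floor is 32 mm below the lid's top, 16 mm above the bench at the middle setting (9 to 23 mm in all). Lay the tweezers along the case's x
- tweezers: slim grey metal tweezers lying on the bench, 8 (x) x 126 (y) x 11 mm high (z), 20 g; origin at the centre of the underside, long axis y; pinch them across x at the middle
- timer: loose white bench timer, 66 x 66 x 18 mm, bystander; origin at the centre of its underside
- marker_3: loose marker pen with blue cap lying on the bench, 12 (x) x 143 (y) x 14 mm, bystander; origin at the centre of its underside

How it is judged:
By the outcome, as a careful person would: the job done as asked, in the order asked, and still so for the second after the job is handed in, with the robot touching nothing.
It also fails if it takes over 72 s, if anything falls off the work surface, if the arm or the gripper's body presses on something with over 40 N, if the wrist force passes 120 N, or if a joint passes its speed limit or range.

## Robot

A 6-joint arm with a two-finger parallel gripper is mounted at the origin on a cart in front of the work surface, level with it; the furniture and walls round the work are solid. World frame = base frame: x ahead of the robot, y to its left, z up, the work surface at z = 0. Lengths are in mm, angles in rad, forces in N, time in s.
With the tool pointing down it reaches from about 375 to 975 mm from the base axis. Payload 3.8 kg.
Tool frame: the origin (TCP) lies on the centre line of the jaws, within the pads' length; the fingertips stand 8 mm ahead of it and the grasp point (between the pads) lies 11 mm behind it (env.tcp_to_tips is the z of the fingertips in the tool frame, in mm); z points along the fingers, y is the line along which they close (so a half turn about z gives the same grasp; the last joint's range is limited). The gripper opens to 85 mm and grips with 20 to 120 N. Pads are 22 mm wide; open, the fingers measure 114 mm over their backs; the gripper's body (76 mm by 85 mm) begins 54 mm behind the grasp point. The pads swing forward as they close: fully open they stand 13 mm farther back than shut.
Start: joints at [-1.254, 0.264, 1.604, -0, 1.274, -0.037], TCP at [233.858, -633.189, 239.28] pointing down, gripper open.
Joint ranges: [-2.63, 2.63], [-0.94, 2.18], [0.31, 2.57], [-1.31, 4.45], [0, 2.66], [-2.55, 2.55]. Speed limits (rad/s): [2.57, 2.57, 3.14, 3.14, 3.14, 3.14].

## Interface

Orientations are given as a unit quaternion [x, y, z, w].
In Python, from station import env, read_camera gives the robot as it stands. Calls block until the motion is done:
- env.move_pose(position, orientation): joint-space move of the TCP to a pose.
- env.movel(position, attitude=None, rate=150, f_stop=None): straight line of the TCP; attitude=None keeps the orientation; rate is the mean speed in mm/s. With f_stop (N) it stops when the force on the tool has changed by that much, and returns True; else False.
- env.move_j(angles): joint-space move.
- env.let_go() and env.gripper_close(): open the fingers fully, or close them until they stop; the grip force is fixed at half the most.
- env.hold(seconds).
- env.inverse_kinematics(position, orientation): joint angles nearest the present ones, or None.
- env.observe(): the state.
- read_camera(name): name is "scene" or "top"; returns a dict with "img" (480x640x3 uint8, red, green, blue), "range_z" (480x640 float32, mm along the optical axis (not along the pixel's ray), 0 where there is no reading), "mtx" (3x3 intrinsics, pixels), "view" (4x4, takes a point from world to camera coordinates). Camera axes: x right, y up, looking along -z (the intrinsics and any distortion apply to the point x, -y, -z); pixel columns grow to the right and rows downward; lengths in mm; the calibration is good to about 2 mm. A picture is of the moment at which its call begins.
A pose or a line that the arm cannot do raises env.PlanningError and nothing moves.
- env.finish_job(): hands the job in; it is judged then, once.
The state is a dict: "t": time; "joint_pos": joint angles; "joint_vel": joint speeds; "joint_torque": joint torques, N m; "tcp_pos": TCP position; "orientation": TCP orientation; "wrist_force": force on the tool from outside, world axes, zero at the start; "ft_torque": the same for the moment, N m; "width": finger opening in mm; "grip_force": force on a finger pad.
Only numpy, scipy, OpenCV 4.12 (cv2) and the standard library are available. Lean on these libraries where they do the work, as an engineer would, in place of code of your own. Each camera call takes 0.05 s, during which the arm holds its last target. There are 200 camera calls.

## Working session

There is one attempt and no reset: what is moved stays moved. The work goes in short steps, each a Python script; the robot and the scene stay as the last script left them, time stands still between calls to the robot, and variables do not carry over. Pictures are saved under pics/ and viewed, at most 10 in all, crops included, and the job is handed in when it is done.

```bash
ls; mkdir -p pics; python3 - <<'E'
from station import env, read_camera
import cv2,numpy as np
for n in("top","scene"):
    c=read_camera(n); np.savez(f"pics/{n}.npz",**c); cv2.imwrite(f"pics/{n}0.png",c["img"][:,:,::-1]); print(n,c["mtx"].tolist(),c["view"].round(3).tolist(),[k for k in c])
s=env.observe();print(s)
E
```

```text
pics
top [[482.34210589794895, 0.0, 314.51539504251855], [0.0, 482.34210589794895, 239.62598002076058], [0.0, 0.0, 1.0]] [[-0.01, -1.0, 0.003, -36.616], [0.99, -0.009, 0.14, -517.342], [-0.14, 0.004, 0.99, -1003.189], [0.0, 0.0, 0.0, 1.0]] ['img', 'range_z', 'mtx', 'view']
scene [[623.0471142427647, 0.0, 314.0771822513262], [0.0, 623.0471142427647, 239.6587938052636], [0.0, 0.0, 1.0]] [[0.616, -0.788, 0.004, -363.78], [0.386, 0.307, 0.87, -256.869], [-0.687, -0.534, 0.493, -924.135], [0.0, 0.0, 0.0, 1.0]] ['img', 'range_z', 'mtx', 'view']
{'t': 0.1, 'joint_pos': array([-1.25390468e+00,  2.64714975e-01,  1.60524955e+00,  4.51796918e-05,
        1.27372051e+00, -3.68914744e-02]), 'joint_vel': array([ 0.00033649, -0.00059729, -0.00068235, -0.00046808, -0.00176733,
       -0.00090908]), 'joint_torque': array([ 1.22941248e-03, -5.16706216e+01, -3.68590665e+01, -1.10447700e-04,
        6.30698269e-03, -1.47121449e-05]), 'tcp_pos': array([ 233.66610029, -632.56643237,  238.05493762]), 'orientation': array([ 9.84396070e-01,  1.75963868e-01, -1.24606926e-04, -1.03896980e-03]), 'wrist_force': array([-0.19907648,  1.31327088,  0.31106364]), 'ft_torque': array([-0.01925134, -0.00074284,  0.01267974]), 'grip_force': 0.0, 'width': 85.55139296613872}
```

View pics/top0.png

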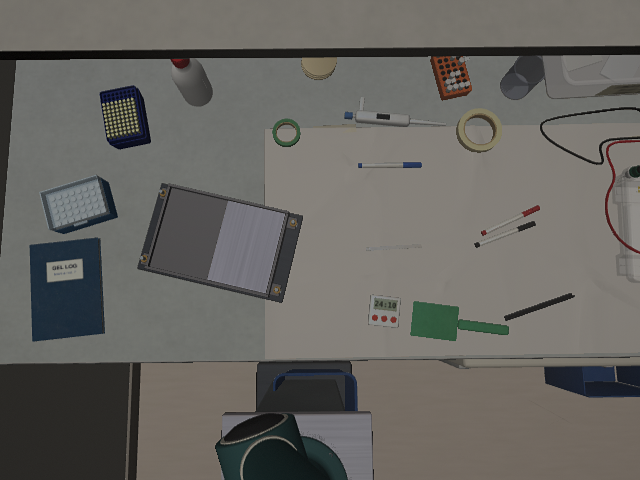

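View pics/scene0.png

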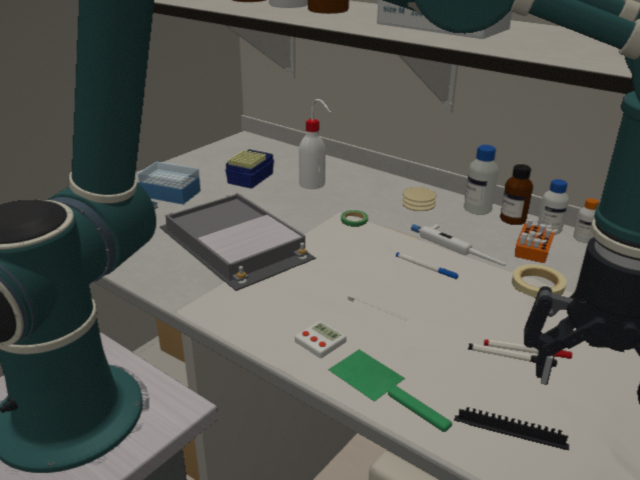

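The top view shows the case at about (220,242), with the light shut lid on its right half (210–283, 200–295). The tweezers are a faint line from (366,248) to (421,246), the marker is at (390,165) and the timer at (384,310). Next I'll measure them.

```bash
cat > h.py <<'E'
import numpy as np,cv2
def ray(c,uv,z):
    "pixel -> world point on plane z"
    K,V=c["mtx"],c["view"];R,t=V[:3,:3],V[:3,3]
    uv=np.atleast_2d(np.asarray(uv,float))
    d=np.c_[(uv[:,0]-K[0,2])/K[0,0],-(uv[:,1]-K[1,2])/K[1,1],-np.ones(len(uv))]@R
    o=-R.T@t
    return o+d*((z-o[2])/d[:,2])[:,None]
def pts(c):
    v,u=np.mgrid[:480,:640];K,V=c["mtx"],c["view"];D=c["range_z"]
    P=np.stack([(u-K[0,2])/K[0,0]*D,-(v-K[1,2])/K[1,1]*D,-D],-1)
    return (P-V[:3,3])@V[:3,:3]
E
python3 - <<'E'
from h import *
c=dict(np.load("pics/top.npz"));im=c["img"];P=pts(c)
print("bench z",np.median(P[200:240,330:350,2]),"lid z",np.median(P[230:260,235:260,2]),"deck",np.median(P[220:240,170:190,2]))
# plate: dark mask
hsv=cv2.cvtColor(im,cv2.COLOR_RGB2HSV)
m=np.zeros((480,640),np.uint8);roi=(slice(175,310),slice(130,310))
Z=P[...,2]
g=im.mean(2); print("grey plate/deck/lid/bench",g[240,145],g[230,180],g[250,245],g[200,290],g[320,200])
m[roi]=((g[roi]<105))*255
cs,_=cv2.findContours(cv2.morphologyEx(m,cv2.MORPH_CLOSE,np.ones((5,5))),0,2);k=max(cs,key=cv2.contourArea)
r=cv2.minAreaRect(k);b=cv2.boxPoints(r);print("plate",b.round(1).tolist());w=ray(c,b,6);print(w.round(1).tolist(),np.linalg.norm(w-np.roll(w,1,0),axis=1),w.mean(0))
m[:]=0;m[roi]=((g[roi]>125))*255
h=np.zeros_like(m);cv2.fillPoly(h,[k],255);h=cv2.erode(h,np.ones((9,9)));l=m&h
cs,_=cv2.findContours(l,0,2);k2=max(cs,key=cv2.contourArea);b=cv2.boxPoints(cv2.minAreaRect(k2));print("lid",b.round(1).tolist())
w=ray(c,b,np.median(P[230:260,235:260,2]));print(w.round(1).tolist(),np.linalg.norm(w-np.roll(w,1,0),axis=1),w.mean(0))
t=cv2.resize(im[150:345,130:440],None,fx=2.5,fy=2.5,interpolation=cv2.INTER_CUBIC)
cv2.imwrite("pics/crop1.png",t[:,:,::-1])
E
```

```text
bench z 2.1838702459703887 lid z 44.57909209391791 deck 33.35362812395442
grey plate/deck/lid/bench 59.666666666666664 78.0 115.0 129.0 110.66666666666667
plate [[136.10000610351562, 268.70001220703125], [161.89999389648438, 159.8000030517578], [308.1000061035156, 194.39999389648438], [282.29998779296875, 303.29998779296875]]
[[460.5, 351.0, 6.0], [707.5, 303.0, 6.0], [624.0, -28.2, 6.0], [381.9, 29.9, 6.0]] [330.61489417 251.63900815 341.47795431 248.98749748] [543.48554558 163.9343217    6.        ]
lid [[212.0, 280.0], [212.1999969482422, 279.0], [219.10000610351562, 280.3999938964844], [218.89999389648438, 281.3999938964844]]
[[431.7, 175.8, 44.6], [433.8, 175.5, 44.6], [430.7, 160.8, 44.6], [428.7, 161.2, 44.6]] [14.98171018  2.05700263 14.98591813  2.05615117] [431.2097373  168.31193527  44.57909209]
```

View pics/crop1.png

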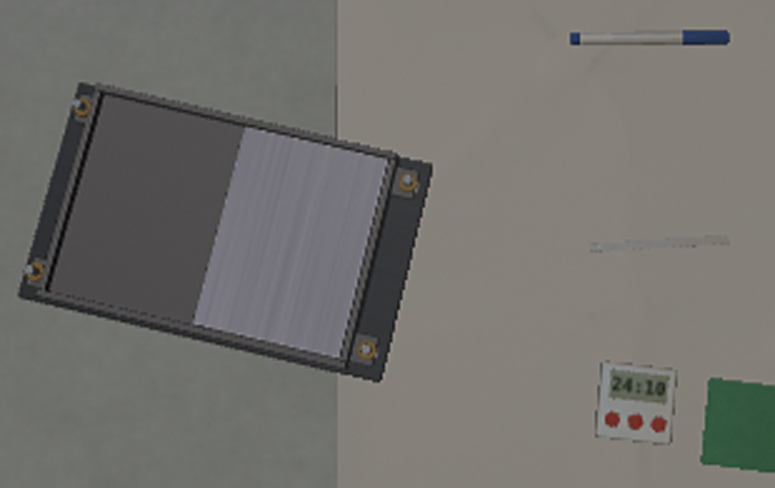

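The crop shows the plate corners at (432,163), (380,381), (19,296) and (80,83), the lid corners at (245,127), (391,157), (342,357) and (193,324), and the tweezers from (590,247) to (729,240).

```bash
python3 - <<'E'
from h import *
c=dict(np.load("pics/top.npz"));s=dict(np.load("pics/scene.npz"));im=c["img"];P=pts(c)
f=lambda a:(np.array(a,float)+.5)/2.5-.5+[130,150]
pl=ray(c,f([(80,83),(432,163),(380,381),(19,296)]),6);print("plate",pl.round(1).tolist(),np.linalg.norm(pl-np.roll(pl,-1,0),axis=1).round(1),pl.mean(0).round(1))
lid=ray(c,f([(245,127),(391,157),(342,357),(193,324)]),45);print("lid",lid.round(1).tolist(),np.linalg.norm(lid-np.roll(lid,-1,0),axis=1).round(1),lid.mean(0).round(1))
def ang(q): # +y dir: from p1->p0 and p2->p3
    d=q[0]-q[1]+q[3]-q[2]; e=q[0]-q[3]+q[1]-q[2]  # e:+x
    return np.arctan2(-d[0],d[1]),np.arctan2(e[1],e[0])
print("yaw",ang(pl),ang(lid))
# lid plane from depth, both cams
m=np.zeros((480,640),np.uint8);cv2.fillPoly(m,[f([(245,127),(391,157),(342,357),(193,324)]).round().astype(int)],1);m=cv2.erode(m,np.ones((7,7)))
q=P[m>0];A=np.c_[q[:,:2]-lid.mean(0)[:2],np.ones(len(q))];k=np.linalg.lstsq(A,q[:,2],rcond=None)[0];print("lid plane",k,(q[:,2]-A@k).std())
b=P[200:300,310:360].reshape(-1,3);print("bench",np.median(b[:,2]))
S=pts(s);n=S[...,2]
# tweezers mask: local difference from blurred bench
g=cv2.cvtColor(im,cv2.COLOR_RGB2LAB).astype(float);d=np.linalg.norm(g-np.stack([cv2.medianBlur(im if 0 else cv2.cvtColor(im,cv2.COLOR_RGB2LAB),31)[...,i] for i in range(3)],-1),axis=2)
def blob(x0,x1,y0,y1,th,z):
    w=np.zeros((480,640),np.uint8);w[y0:y1,x0:x1]=d[y0:y1,x0:x1]>th
    v,u=np.nonzero(w);r=cv2.minAreaRect(np.c_[u,v].astype(np.float32));bx=ray(c,cv2.boxPoints(r),z)
    uv=np.c_[u,v].astype(float);p=ray(c,uv,z)[:,:2];mu=p.mean(0);U=np.linalg.svd(p-mu,full_matrices=False)[2][0]
    t=(p-mu)@U;print(len(u),"px centre",(mu+U*(t.max()+t.min())/2).round(1),"mean",mu.round(1),"len",(t.max()-t.min()).round(1),"dir",U.round(4))
for th in(4,6,9):blob(355,435,235,260,th,9)
blob(350,430,155,172,15,10)
E
```

```text
plate [[653.7, 301.6, 6.0], [577.3, -15.4, 6.0], [384.5, 31.1, 6.0], [461.7, 348.5, 6.0]] [326.  198.4 326.6 197.6] [519.3 166.5   6. ]
lid [[602.9, 145.3, 45.0], [575.3, 19.1, 45.0], [404.3, 60.6, 45.0], [433.3, 186.5, 45.0]] [129.1 176.  129.2 174.6] [504.  102.9  45. ]
yaw (np.float64(-0.23749460104019887), np.float64(-0.23827683572156352)) (np.float64(-0.22051145693409016), np.float64(-0.23836201102147847))
lid plane [-0.2582134  -0.45017117 47.88831848] 57.036053170973915
bench 2.2765349610017482
171 px centre [ 502.9 -215.8] mean [ 503.1 -219. ] len 122.0 dir [ 0.0491 -0.9988]
88 px centre [ 502.9 -215.9] mean [ 503.7 -232.4] len 122.0 dir [ 0.0483 -0.9988]
27 px centre [ 500.8 -215.9] mean [ 501.3 -225.3] len 121.8 dir [ 0.051  -0.9987]
181 px centre [ 688.5 -213. ] mean [ 688.9 -233.5] len 143.0 dir [ 0.0224 -0.9997]
```

Two independent fits give the case at about (519,167) with yaw -0.238. The lid centre measures (504.0,102.9) against a predicted (504.1,103.8), so they agree. The tweezers are at about (502.5,-216), yaw 0.05. Next I'll open the lid: feel it at two points for its slope, then drag.

```bash
cat >> h.py <<'E'
def drag(env,y0,y1,n,fz=12,slope=-0.003):
    "press on the lid at case y0 and drag to y1 with the force held near fz"
    env.movel(cw(0,y0,65),rate=120)
    env.movel(cw(0,y0,40),rate=15,f_stop=5)
    z=env.observe()["tcp_pos"][2];log=[];y=y0
    for k in range(3):
        z-=np.clip((fz-F(env)[2])/6,-.6,.8)*.8;env.movel(cw(0,y,z),rate=15)
    log.append(("pressed",F(env).round(1).tolist()))
    for y in np.linspace(y0,y1,n+1)[1:]:
        z+=slope*(y1-y0)/n;env.movel(cw(0,y,z),rate=50)
        f=F(env);log.append((round(y),round(z,2),f.round(1).tolist()))
        z-=np.clip((fz-f[2])/6,-.6,.6)*.7
    env.movel(cw(0,y1,75),rate=100)
    print(*log,sep="\n")
E
python3 - <<'E'
from station import env,read_camera
from h import *
drag(env,-80,36,5)
c=read_camera("top");np.savez("pics/top2.npz",**c)
t=cv2.resize(c["img"][150:345,130:440],None,fx=2.5,fy=2.5,interpolation=cv2.INTER_CUBIC);cv2.imwrite("pics/crop2.png",t[:,:,::-1])
print(env.observe()["t"])
E
```

```text
('pressed', [-3.6, -1.0, 10.0])
(-57, np.float64(48.74), [-3.9, -0.8, 9.9])
(-34, np.float64(48.42), [-3.7, -0.6, 10.9])
(-10, np.float64(48.22), [-3.7, -0.9, 10.5])
(13, np.float64(47.97), [-3.5, -0.9, 10.9])
(36, np.float64(47.78), [-2.6, -3.8, 11.2])
15.6833
```

View pics/crop2.png

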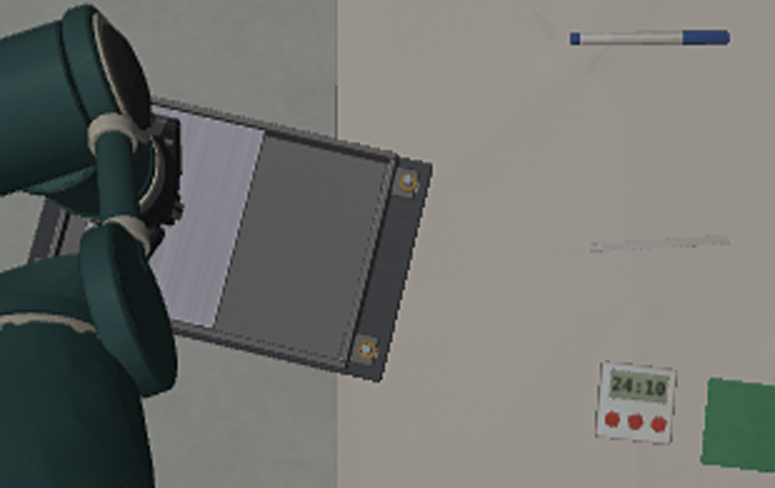

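The lid's trailing edge now runs from (264,131) to (215,327) in the crop. Fully open it should lie at case y = -19, so I'll compute where it is.

```bash
python3 - <<'E'
from h import *
c=dict(np.load("pics/top2.npz"))
f=lambda a:(np.array(a,float)+.5)/2.5-.5+[130,150]
p=ray(c,f([(264,131),(215,327),(391,157),(342,357)]),44)
print(((p[:,:2]-O)@np.c_[X,Y]).round(1))
P=pts(c);q=P[225:265,247:268].reshape(-1,3);k=np.median(q[:,2]);print("floor depth z",k)
E
```

```text
[[  86.7  -17.6]
 [ -86.5  -19.3]
 [  89.4 -129.9]
 [ -86.7 -129.9]]
floor depth z 12.570870216049787
```

The lid is fully open: its edge is at about -18.5 and the opening measures 111 mm. Now the tweezers. `let_go` opens the fingers to 114 mm over their backs, wider than the 110 mm opening. So I'll lay them about 42° off x, which fits both fingers and tweezers, and then nudge them straight with closed fingers.

```bash
python3 - <<'E'
from station import env,read_camera
from h import *
T=np.array([502.5,-216.]);
env.movel(cw(0,30,110),rate=200)
p=np.r_[T,80];q=quat(env,p,0.049);env.move_pose(p,q);env.let_go()
env.movel(np.r_[T,10.5],rate=90);print(env.observe()["tcp_pos"],F(env))
env.gripper_close();s=env.observe();print("grip",s["width"],s["grip_force"],s["tcp_pos"])
env.movel(np.r_[T,60],rate=90)
s=env.observe();print(s["width"],s["grip_force"],s["tcp_pos"],s["t"],s["joint_pos"].round(2))
for sg in(1,-1):
    pp=cw(0,-74,110);qq=quat(env,pp,YAW+np.pi/2+sg*np.radians(42));print(sg,env.inverse_kinematics(pp,qq).round(2))
c=read_camera("scene");np.savez("pics/s3.npz",**c);t=cv2.resize(c["img"][180:400,240:520],None,fx=2.5,fy=2.5);cv2.imwrite("pics/crop3.png",t[:,:,::-1])
E
```

```text
[ 503.00439029 -216.24638717   10.91549567] [-0.30802549 -0.21505745  0.10585808]
grip 4.679487980419886 58.738383650779724 [ 502.61947095 -216.01527849   10.66604569]
4.8975065512423654 58.77163225784898 [ 502.30673652 -215.91997042   59.97025282] 20.7417 [-0.45  0.2   2.04 -0.    0.9  -0.5 ]
1 [ 0.14  0.07  2.08 -0.    0.99  1.21]
-1 [ 0.14  0.07  2.08 -0.    0.99 -0.46]
```

View pics/crop3.png

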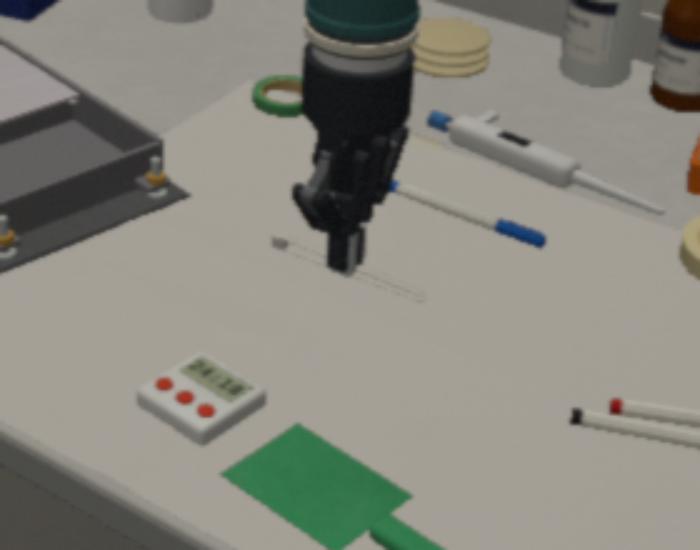

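The tweezers are gripped in the middle and lifted level; the tip ends are at about (280,242) and (422,297) in the crop. Next: lower them in.

```bash
python3 - <<'E'
from station import env,read_camera
from h import *
env.movel(np.r_[502.5,-216,100],rate=150)
p=cw(0,-74,105);q=quat(env,p,YAW+np.pi/2-np.radians(42));env.move_pose(p,q);env.hold(.2);print(env.observe()["tcp_pos"],p)
env.movel(cw(0,-74,30),rate=80);f0=F(env)
hit=env.movel(cw(0,-74,18),rate=10,f_stop=2.5);s=env.observe();print(hit,s["tcp_pos"],f0,F(env))
env.let_go();print(F(env),env.observe()["width"])
env.movel(cw(0,-74,110),rate=100);print(F(env))
env.movel(cw(0,60,150),rate=200)
c=read_camera("top");np.savez("pics/top4.npz",**c)
t=cv2.resize(c["img"][175:315,200:310],None,fx=4,fy=4,interpolation=cv2.INTER_CUBIC);cv2.imwrite("pics/crop4.png",t[:,:,::-1])
print(env.observe()["t"])
E
```

```text
[502.15312499  93.45929328 104.92284831] [501.85379875  94.58595365 105.        ]
True [501.85299896  94.63939269  22.33351389] [ 0.12421816 -0.07619707  0.03734429] [-0.40289747  0.29463947  4.3995346 ]
[-0.58090232 -0.13430116  0.07919496] 85.49100268474697
[ 0.2618647  -0.08400157 -0.05951951]
27.4083
```

View pics/crop4.png

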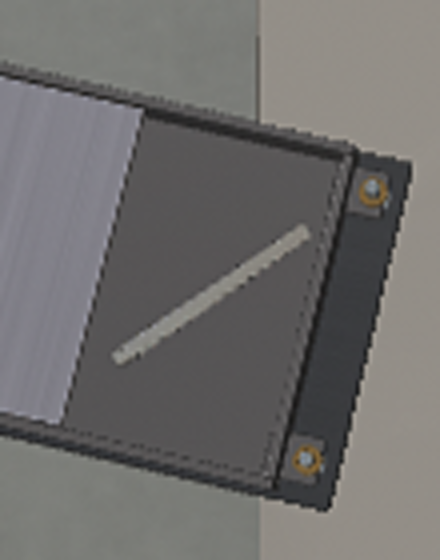

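The tweezers lie diagonally on the compartment floor, from (120,357) to (303,230) in the crop, clear of the lid and walls. Now I'll straighten them with a flat push by the closed fingers.

```bash
python3 - <<'E'
from station import env,read_camera
from h import *
env.gripper_close()
p=cw(-5,-35,110);q=quat(env,p,YAW);env.move_pose(p,q)
hit=env.movel(cw(-5,-35,23),rate=60,f_stop=6);print(hit,env.observe()["tcp_pos"],F(env))
if not hit:
    for x,y in((-30,-48),(-35,-79)):
        hit=env.movel(cw(x,y,23),rate=40,f_stop=8);print(hit,F(env).round(1))
        if hit: break
    x,y=env.observe()["tcp_pos"][:2]
    w=env.observe()["tcp_pos"]+[*(1.5*Y),0];env.movel(w,rate=40)
    env.movel(w+[0,0,87],rate=120)
    env.movel(cw(0,60,150),rate=200)
c=read_camera("top");np.savez("pics/top5.npz",**c)
t=cv2.resize(c["img"][175:315,200:310],None,fx=4,fy=4,interpolation=cv2.INTER_CUBIC);cv2.imwrite("pics/crop5.png",t[:,:,::-1])
print(env.observe()["t"])
E
```

```text
False [506.64118051 133.76194027  23.49124603] [ 0.1522328  -0.16436459  0.10585606]
False [ 0.3  0.6 -0.3]
False [-0.1 -0.   0.3]
34.525
```

View pics/crop5.png

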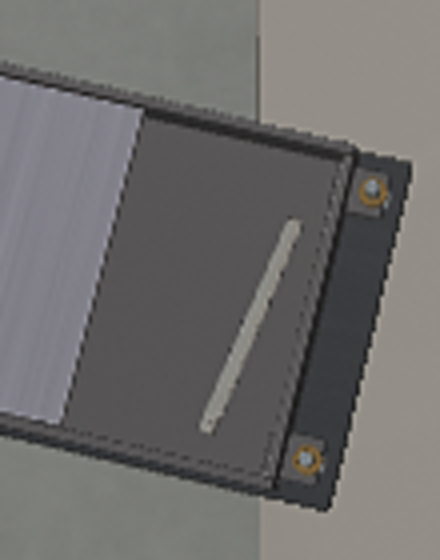

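That brought them within about 10° of case x, running from (208,428) to (293,223). There's time for one short push to finish, and then I'll shut the lid.

```bash
python3 - <<'E'
from station import env,read_camera
from h import *
c=dict(np.load("pics/top5.npz"))
f=lambda a:(np.array(a,float)+.5)/4-.5+[200,175]
e=((ray(c,f([(208,430),(293,222)]),20)[:,:2]-O)@np.c_[X,Y]);print(e.round(1),np.linalg.norm(e[0]-e[1]))
x=e[0,0]+22; yl=e[0,1]+(x-e[0,0])*(e[1,1]-e[0,1])/(e[1,0]-e[0,0]); ye=e[1,1]+5
ys=yl+26; yf=max(ye+15,-105); print(x,yl,ys,yf)
env.movel(cw(x,ys,110),rate=200)
hit=env.movel(cw(x,ys,23),rate=90,f_stop=6);print(hit)
if not hit:
    print(env.movel(cw(x,yf,23),rate=40,f_stop=8),F(env).round(1))
    env.movel(cw(x,yf+2,23),rate=40)
    env.movel(cw(x,yf+2,110),rate=150)
    env.movel(cw(0,60,110),rate=200)
c=read_camera("top");np.savez("pics/top6.npz",**c)
t=cv2.resize(c["img"][175:315,200:310],None,fx=4,fy=4,interpolation=cv2.INTER_CUBIC);cv2.imwrite("pics/crop6.png",t[:,:,::-1])
print(env.observe()["t"])
E
```

```text
[[ -72.2  -90.8]
 [  48.9 -108.5]] 122.29195327864583
-50.1514747788019 -94.02981594583657 -68.02981594583657 -88.45778940243433
False
False [-0.2  0.   0.2]
39.1917
```

View pics/crop6.png

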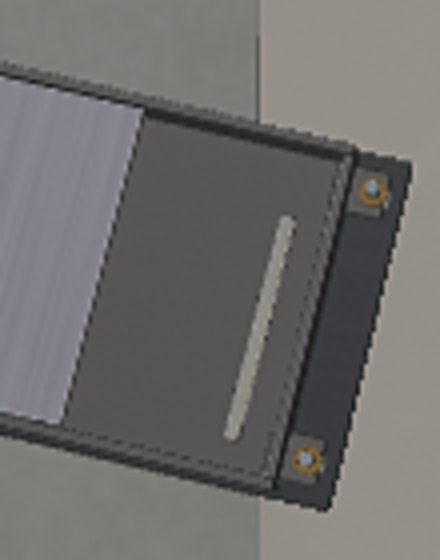

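They are now straight along case x, from (232,435) to (288,220), flat and clear of the walls. Now I'll slide the lid shut.

```bash
python3 - <<'E'
from station import env,read_camera
from h import *
drag(env,50,-66,5)
y=-66
env.movel(cw(0,60,160),rate=200)
env.movel(cw(0,150,200),rate=200)
c=read_camera("top");np.savez("pics/top7.npz",**c)
t=cv2.resize(c["img"][150:345,130:440],None,fx=2.5,fy=2.5,interpolation=cv2.INTER_CUBIC);cv2.imwrite("pics/crop7.png",t[:,:,::-1])
print(env.observe()["t"])
E
```

```text
('pressed', [-3.6, -1.0, 9.7])
(27, np.float64(48.07), [0.8, 1.2, 6.1])
(4, np.float64(47.72), [0.5, 1.9, 7.3])
(-20, np.float64(47.37), [0.8, 1.7, 7.9])
(-43, np.float64(47.02), [0.2, 2.1, 9.4])
(-66, np.float64(46.79), [-0.3, 2.0, 10.6])
47.225
```

View pics/crop7.png

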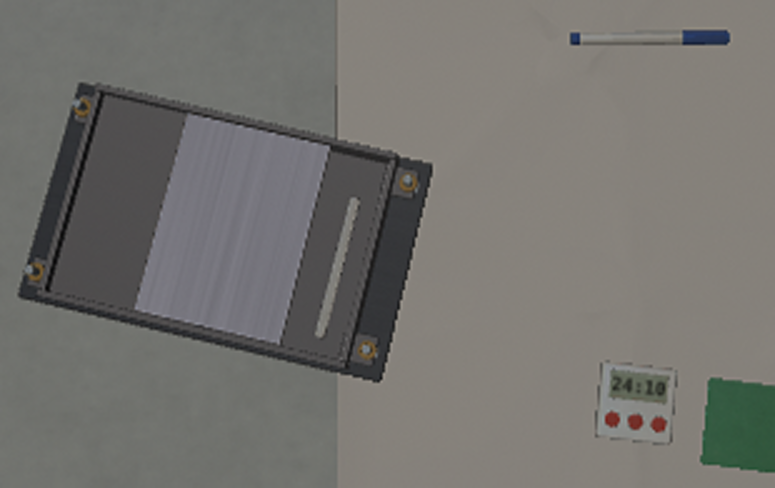

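The pressure fell to 6–8 N and the finger slipped. The lid's edge is at (330,151)–(281,343), about half shut, and the tweezers are undisturbed. I'll press at 14 N with smaller steps.

```bash
sed -i 's/range(3)/range(6)/' h.py; python3 - <<'E'
from station import env,read_camera
from h import *
c=dict(np.load("pics/top7.npz"));f=lambda a:(np.array(a,float)+.5)/2.5-.5+[130,150]
e=((ray(c,f([(330,151),(281,343),(186,113),(136,309)]),43.5)[:,:2]-O)@np.c_[X,Y]);print(e.round(1))
yc=e[:,1].mean();print("lid centre",yc)
env.movel(cw(0,yc+10,110),rate=200)
drag(env,yc+10,-70,6,fz=14,slope=0.004)
env.movel(cw(0,40,130),rate=200)
env.movel(cw(0,150,200),rate=200)
c=read_camera("top");np.savez("pics/top8.npz",**c)
t=cv2.resize(c["img"][150:345,130:440],None,fx=2.5,fy=2.5,interpolation=cv2.INTER_CUBIC);cv2.imwrite("pics/crop8.png",t[:,:,::-1])
print(env.observe()["t"])
E
```

```text
[[ 82.7 -77.3]
 [-87.  -76.9]
 [ 86.9  52.3]
 [-87.   49.8]]
lid centre -13.031210004543635
('pressed', [-4.7, -1.2, 12.3])
(-14, np.float64(47.07), [-3.8, 2.2, 10.7])
(-25, np.float64(46.64), [-3.5, 2.4, 12.6])
(-37, np.float64(46.43), [-4.5, 2.2, 13.3])
(-48, np.float64(46.3), [-4.1, 2.3, 14.0])
(-59, np.float64(46.25), [-3.4, 3.4, 13.4])
(-70, np.float64(46.14), [0.1, 3.9, 10.9])
56.5
```

View pics/crop8.png

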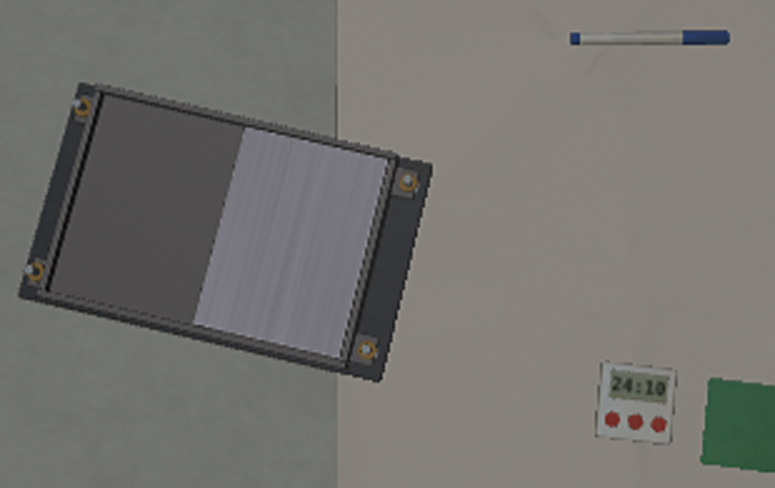

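The lid is back where it began, with its left edge from (245,127) to (193,324). I'll compare it numerically with the first picture and hand in if it matches.

```bash
python3 - <<'E'
from station import env
from h import *
a=np.load("pics/top.npz")["img"].mean(2);b=np.load("pics/top8.npz")["img"].mean(2)
def edge(g): # subpixel lid/deck edge by area, per row
    r=g[210:270,195:240];lo,hi=80,115;return 240-((r-lo)/(hi-lo)).clip(0,1).sum(1)
d=edge(b)-edge(a);print("shift px",d.mean(),d.std(),"mm/px ~2.1")
# tightness at the wall
print(np.abs(a-b)[185:300,200:300].max())
if abs(d.mean())<.25: print(env.finish_job())
print(env.observe()["t"])
E
```

```text
shift px 0.059365079365081404 0.1519673619996292 mm/px ~2.1
37.000000000000014
the job is handed in; nothing more can be done
None
the job is handed in; nothing more can be done
```

The tweezers are lying along the case's x on the compartment floor and the lid is slid shut over them: its edge is within about 0.1 mm of where it started. I handed the job in at about 57 s; measured lid presses peaked at about 14 N, and the timer and marker were not touched.

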